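# Find the rocking cover and press it home

## Robot

A 6-joint arm with a two-finger parallel gripper is mounted at the origin on the work surface. World frame = base frame: x ahead of the robot, y to its left, z up, the work surface at z = 0. Lengths are in m, angles in rad, forces in N, time in s.
With the tool pointing down it reaches from about 0.35 to 0.95 m from the base axis. Payload 17.4 kg.
Tool frame: the origin (TCP) lies on the mounting face of the last link; the fingertips stand 186 mm ahead of it and the grasp point (between the pads) lies 167 mm ahead of it (ctrl.finger_overhang is the z of the fingertips in the tool frame, in m); z points along the fingers, y is the direction in which the jaws open and shut (so a half turn about z gives the same grasp; the last joint's range is limited). The gripper opens to 93 mm and grips with 3 to 60 N. Pads are 15 mm wide; open, the fingers measure 128 mm over their backs; the gripper's body (75 mm by 188 mm) begins 65 mm behind the grasp point.
Start: joints at [1.175, 0.116, 1.442, -0, 1.584, -0.038], TCP at [0.236, 0.632, 0.405] pointing down, gripper open.
Joint ranges: [-2.83, 2.83], [-0.83, 2.19], [0.07, 2.5], [-1.14, 4.28], [0.01, 3], [-2.97, 2.97]. Speed limits (rad/s): [1.89, 1.89, 2.22, 3.14, 3.14, 3.14].

## Interface

Orientations are given as a unit quaternion [x, y, z, w].
In Python, from station import ctrl gives the robot as it stands. The module is installed in compiled form; this text tells all that it offers.
- The arm moves only by the tool step_arm, never from a script. Its argument "motion" is a list of rows, each a list of 3 entries, a list of its own where there are three numbers: the turn, a rotation vector about the tool's x, y, z in degrees, then the shift along the tool's x, y, z in cm, then the opening, from -1 (shut) to 1 (fully open). In form: [[[wx, wy, wz], [tx, ty, tz], fingers], ...]. A call has 1 to 20 rows; each row is the pose to reach, as a shift and turn from the pose commanded when the call began, along the tool's axes at that moment; what a row does not reach only later rows make up. A row lasts 1/10 s, in which the tool goes at most 50 mm and 8.59 degrees, less where a joint would pass 70% of its speed; a pose out of reach is approached as far as the arm can. A call with a gripper value outside its range is refused whole. The fingers move at their own pace and stop on an object; the grip force is fixed at half the most. Time passes only in rows, so rows that repeat a pose let the fingers close. It gives the time, the measured TCP pose, the force and the opening at its end, in the units of the state.
- ctrl.get_state(): the state, without advancing time (a new reading comes with each control period).
- ctrl.get_image(name): name is "scene" or "top" or "wrist"; returns a dict with "image" (400x640x3 uint8, red, green, blue), "range_z" (400x640 float32, m along the optical axis (not along the pixel's ray), 0 where there is no reading), "vertical_fov" (degrees; the focal length in pixels is half the picture's height over the tangent of half this angle, whatever the lens; pixels are square), "cx", "cy" (the principal point, pixels), "distortion" ([k1, k2, p1, p2, k3] as OpenCV has them; the pictures are not rectified), "eye" and "attitude" of the camera in the world; the wrist camera has in their place "tool_from_camera" (4x4, takes a point from camera to tool coordinates, whose origin is the TCP and whose axes are the flange's). Camera axes: x right, y down, z forward; pixel columns grow to the right and rows downward; lengths in m; the calibration is good to about 2 mm. A picture is of the moment at which its call begins: read the wrist's pose just before it.
- ctrl.finish_job(): hands the job in, once; it reports no verdict.
Trained networks look in the newest picture that a camera, given by its name, has taken for a name from the list of things; names that differ only in an ending like _2 or _b are one class to them, and where a whole thing is asked for, a point or a joint stands for the part that bears it (a point fixed in the world has none). Each returns a list of dicts, best first, with "score" (0 to 1); they miss things now and then, are a little off and sometimes report something else, mostly with a low value. They report only what shows in the picture. A call takes as long as a camera call.
- ctrl.boxes_of(thing, camera): "location" ([column, row] in pixels, amid what is visible of it).
- ctrl.landmark_of(thing, camera): "location" ([column, row] in pixels: a listed point, or the origin of a listed thing).
The state is a dict: "time": time; "joint_positions": joint angles; "joint_velocities": joint speeds; "joint_efforts": joint torques, N m; "tool_pos": TCP position; "tool_rot": TCP orientation; "ft_force": force on the tool from outside, world axes, zero at the start; "ft_torque": the same for the moment, N m; "opening": finger opening in m.
Only numpy, scipy, OpenCV 4.12 (cv2) and the standard library are available. Lean on these libraries where they do the work, as an engineer would, in place of code of your own. Each camera call takes 0.05 s, during which the arm holds its last target.

## Task

One of the four identical wooden covers in the parts block is not seated: press lightly near an edge of one cover after another with the fingertips until you find the one that rocks, then push that one down until it sits level and firmly home on its tin. Finish still holding it: the program ends with the fingertips resting on that cover, and on no other, with a moderate downward push. Only touch and press: do not lift any cover, and leave the other things on the bench where they are.

Things in the scene. Friction and masses are not known exactly. Their poses are not given: they have to be found in the camera images.
- block: A dark wooden parts block fixed to the bench, 200 mm square and 40 mm tall, with four square wells in a two by two pattern and a plain 75 mm wide ledge, of the same height, along its +y side. Origin on the bench under the middle of the four wells; z up, x and y along its edges. The well centres lie at x = +-47.5 mm, y = +-47.5 mm.
- cover_1: Pale square wooden cover, 70 x 70 x 16 mm, brass dot at mid-top, in the block's -x, +y well. Origin: centre of its underside, z up, axes as the block's. All four are alike: at the start level, underside 32 mm and top 48 mm above the bench, 8 mm proud of the block; looks do not tell the loose one, which differs each time.
- cover_2: Pale square wooden cover, 70 x 70 x 16 mm, brass dot at mid-top, in the block's -x, -y well. Origin: centre of its underside, z up, axes as the block's. Any firm cover rests on a tin over its whole underside and gives less than 1 mm wherever it is pressed.
- cover_3: Pale square wooden cover, 70 x 70 x 16 mm, brass dot at mid-top, in the block's +x, +y well. Origin: centre of its underside, z up, axes as the block's. The loose cover, whichever it is: about 2 N pressed 25 mm off its middle tips it 0.1 rad to a stop (that place gives 2 to 3 mm); let go, it springs level.
- cover_4: Pale square wooden cover, 70 x 70 x 16 mm, brass dot at mid-top, in the block's +x, -y well. Origin: centre of its underside, z up, axes as the block's. The loose cover, whichever it is: over about 10 N it slides down 4 mm onto its lower tin (top then 44 mm above the bench), is firm there and stays. Pulled up by over 10 N any cover slides up.
- peg: A turned wooden peg 28 mm across and 50 mm tall, standing on the block's ledge; bystander, origin at the centre of its underside
- weight: A brass cylinder 32 mm across and 30 mm tall, standing on the block's ledge; bystander, origin at the centre of its underside
- sander: A sanding block, 50 x 80 x 34 mm, cork below and wood above, lying to the right (-y) of the block; bystander, origin at the centre of its underside
- jar: A closed amber jar 48 mm across and 55 mm tall, to the right (-y) of the block; bystander, origin at the centre of its underside
- screwdriver: A screwdriver 180 mm long with a green handle, lying in front of the block, between it and the robot; bystander, origin at the centre of its underside
- glue: A white bottle 56 mm across and 150 mm tall with an orange cap, far to the right; bystander, origin at the centre of its underside
- mug: A blue mug 80 mm across and 90 mm tall, far to the left; bystander, origin at the centre of its underside

How it is judged:
By the outcome, as a careful person would: the job done as asked, in the order asked, and still so for the second after the job is handed in, while the arm keeps its last pose, push and grip.
It also fails if it takes over 42 s, if anything falls off the work surface, if the arm or the gripper's body presses on something with over 40 N, if the wrist force passes 120 N, or if a joint passes its speed limit or range.

## Working session

There is one attempt and no reset: what is moved stays moved. The work goes in short steps, Python scripts to look and compute and a tool call to move; the robot and the scene stay as the last step left them, time stands still between calls to the robot, and variables do not carry over. Pictures are saved under pics/ and viewed, and the job is handed in when it is done.

Besides the shell and the picture viewer there is one more tool, called after "Emit:" as name(argument=value, ...) on one line, values as JSON. step_arm: Moves the arm, as the interface text tells. Its arguments: {"type":"object","properties":{"motion":{"type":"array"}},"required":["motion"]}

```bash
mkdir -p pics
cat > h.py <<'E'
import numpy as np,cv2
from scipy.spatial.transform import Rotation as R
from station import ctrl
def K(d):
    f=d["image"].shape[0]/2/np.tan(np.radians(d["vertical_fov"])/2)
    return np.array([[f,0,d["cx"]],[0,f,d["cy"]],[0,0,1.]])
def pose(d):
    a=np.array(d["attitude"],float)
    r=R.from_quat(a).as_matrix() if a.size==4 else a.reshape(3,3)
    return r,np.array(d["eye"])
def world(d,px,rng=None,z=None):
    n=cv2.undistortPoints(np.array([[px]],float),K(d),np.array(d["distortion"],float))[0,0]
    ray=np.array([n[0],n[1],1.]);r,e=pose(d)
    if z is not None:
        w=r@ray; return e+w*(z-e[2])/w[2]
    if rng is None: rng=d["range_z"][int(round(px[1])),int(round(px[0]))]
    return e+r@(ray*rng)
E
python3 - <<'E'
from h import *
s=ctrl.get_state();print(s, ctrl.finger_overhang)
for c in("top","scene"):
    d=ctrl.get_image(c);cv2.imwrite(f"pics/{c}0.png",d["image"][:,:,::-1])
    print(c,d["eye"],d["attitude"],d["vertical_fov"])
    for t in("cover_1","block","peg","weight"):
        for b in ctrl.landmark_of(t,c):
            p=b["location"]
            try: print(t,round(b["score"],2),np.round(p,1),np.round(world(d,p),4))
            except Exception as e: print(t,p,e)
E
```

```text
{'time': 0.0, 'joint_positions': array([ 1.17518894e+00,  1.16476534e-01,  1.44230881e+00,  3.52608808e-05,
        1.58397137e+00, -3.78532279e-02]), 'joint_velocities': array([ 0.00111523,  0.00151234, -0.00078132,  0.00189121,  0.00018348,
       -0.00172383]), 'joint_efforts': array([ 5.33878665e-04, -7.21298862e+01, -6.22563815e+01,  7.80450250e-02,
        2.39631871e-02, -1.98911689e-04]), 'tool_pos': array([0.23640502, 0.63225116, 0.40398438]), 'tool_rot': array([ 1.77924433e-01,  9.84043981e-01, -5.64624803e-04, -1.42375353e-04]), 'ft_force': array([ 0.77044425,  0.41836029, -0.05490525]), 'ft_torque': array([-0.03948495,  0.02804851, -0.01976778]), 'opening': 0.09277381174363411} 0.1861
top [0.44367117 0.00960895 1.80235934] [ 0.70686114 -0.70655421  0.02369816 -0.0238089 ] 44.620711634351665
cover_1 0.81 [337.1 190.4] [ 0.5866 -0.0473  0.0507]
cover_1 0.66 [373.7 209. ] [ 0.5197 -0.1795  0.0465]
cover_1 0.59 [362.4 183.9] [ 0.6109 -0.1394  0.0432]
cover_1 0.54 [345.  214.3] [ 0.5003 -0.0754  0.054 ]
cover_1 0.41 [322.  213.3] [0.5032 0.0071 0.0733]
cover_1 0.31 [313.3 200.9] [0.5487 0.0385 0.0495]
block 0.69 [353.  198.2] [ 0.5591 -0.1052  0.0404]
peg 0.45 [316.2 198.8] [0.5536 0.0276 0.091 ]
weight 0.38 [320.2 212.1] [0.5073 0.0135 0.0772]
scene [1.22421178 0.87557032 1.01246611] [ 0.29237801  0.86183185 -0.39603898 -0.12212328] 45.338781487415304
cover_1 0.94 [314.4 199. ] [ 0.6029 -0.0516  0.0441]
cover_1 0.76 [310.1 174.9] [ 0.5492 -0.1496  0.052 ]
cover_1 0.73 [334.  183.8] [ 0.5083 -0.0756  0.0413]
cover_1 0.57 [293.9 189.2] [ 0.6264 -0.13    0.0444]
block 0.82 [314.1 196.5] [ 0.5983 -0.0594  0.0466]
weight 0.4 [351.5 194.4] [0.5161 0.0224 0.0663]
```

Run:
```python
import cv2
for c in("top","scene"):
    i=cv2.imread(f"pics/{c}0.png");i=i[130:280,240:440];cv2.imwrite(f"pics/{c}0c.png",cv2.resize(i,(800,600),interpolation=cv2.INTER_CUBIC))
```

```text
(no output)
```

View pics/top0c.png

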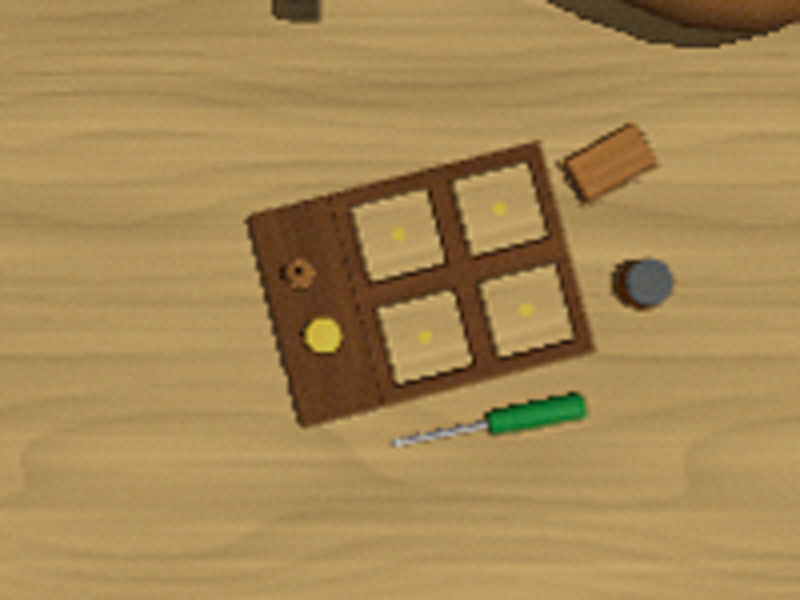

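View pics/scene0c.png

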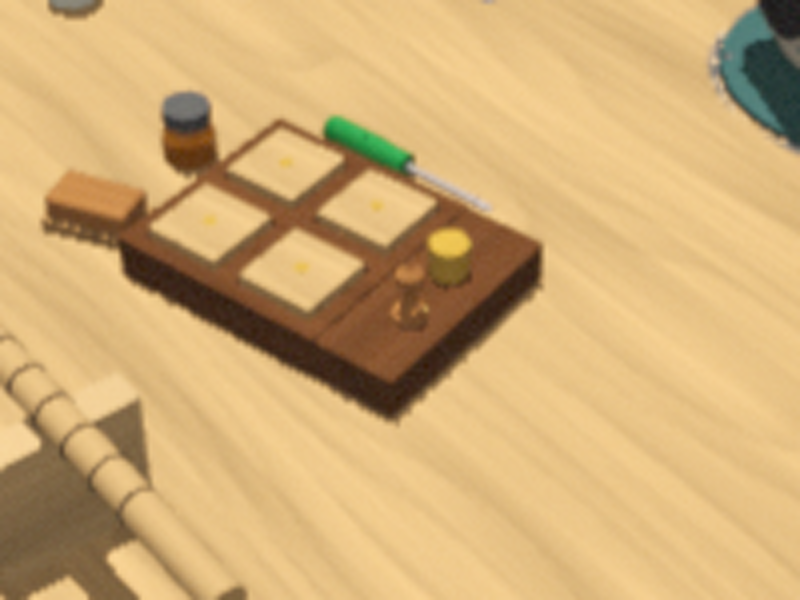

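View pics/top0.png

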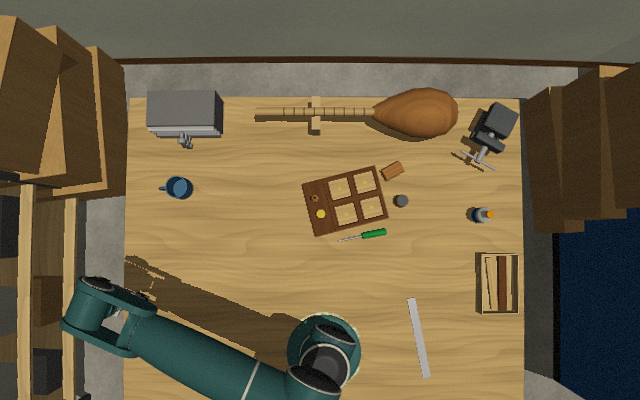

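The top view shows four covers with dots near full-image pixels (339.8,188.5), (364.8,182.3), (346.3,214.3) and (371.5,207.5). The peg and weight are on the left (+y) ledge.

```bash
cat >> h.py <<'E'
def block_tf(): return np.load("block.npy")
E
python3 - <<'E'
from h import *
from scipy.optimize import least_squares
d=ctrl.get_image("top");im=d["image"]
print(ctrl.get_state()["time"])
seeds=[(339.75,188.5),(346.25,214.25),(364.75,182.25),(371.5,207.5)]
hsv=cv2.cvtColor(im,cv2.COLOR_RGB2HSV).astype(float)
loc=np.array([[-47.5,47.5],[-47.5,-47.5],[47.5,47.5],[47.5,-47.5]])/1000
P=[]
for s in seeds: # saturation centroid
    x0,y0=int(round(s[0])),int(round(s[1]));w=hsv[y0-4:y0+5,x0-4:x0+5,1];w=np.clip(w-np.median(w)-15,0,None)
    yy,xx=np.mgrid[y0-4:y0+5,x0-4:x0+5];c=((w*xx).sum()/w.sum(),(w*yy).sum()/w.sum())
    p=world(d,c,z=.048);P.append(p);print(np.round(c,2),np.round(p,4),np.round(world(d,c),4))
P=np.array(P)[:,:2]
# order: block +y toward ledge (world +y-ish), +x: away from robot => upper dots are +x
# P: up-left, low-left, up-right, low-right -> (+x,+y),(-x,+y),(+x,-y),(-x,-y)
L=np.array([[1,1],[-1,1],[1,-1],[-1,-1]])*.0475
f=lambda v:(v[:2]+L@np.array([[np.cos(v[2]),np.sin(v[2])],[-np.sin(v[2]),np.cos(v[2])]])-P).ravel()
r=least_squares(f,[.55,-.11,.2]);print(r.x,np.round(r.fun*1000,1),np.degrees(r.x[2]))
np.save("block.npy",r.x)
d=ctrl.get_image("scene")
for p in np.c_[P,np.full(4,.048)]:
    rr,e=pose(d);q,_=cv2.projectPoints(p,cv2.Rodrigues(rr.T)[0],-rr.T@e,K(d),np.array(d["distortion"],float));q=q.ravel();print((q-[240,130])*4)
s=ctrl.get_state();print(R.from_quat(s["tool_rot"]).as_matrix().round(3))
E
```

```text
0.55
[339.13 188.01] [ 0.5955 -0.0548  0.048 ] [ 0.5961 -0.055   0.0405]
[345.79 213.71] [ 0.5026 -0.0786  0.048 ] [ 0.5025 -0.0784  0.0503]
[364.42 181.85] [ 0.6179 -0.1464  0.048 ] [ 0.6175 -0.146   0.0517]
[371.07 206.96] [ 0.527  -0.1699  0.048 ] [ 0.5266 -0.1691  0.0558]
[ 0.56072583 -0.1123872   0.25127285] [-0.5  0.2  0.3  0.4  0.7 -0.2 -0.4 -0.3] 14.396873777686617
[302.86271697 266.18615607]
[379.28715531 204.09414693]
[212.72496963 218.73302619]
[288.37596626 161.17732531]
[[-0.937  0.35   0.   ]
 [ 0.35   0.937  0.   ]
 [ 0.     0.    -1.   ]]
```

```bash
cat >> h.py <<'E'
def plan(bx,by,tipz):
    s=ctrl.get_state();v=block_tf();c,sn=np.cos(v[2]),np.sin(v[2])
    T=np.array([v[0]+c*bx-sn*by,v[1]+sn*bx+c*by,tipz+.1861])
    r=R.from_quat(s["tool_rot"]);G=np.array([[-c,-sn,0],[-sn,c,0],[0,0,-1.]]).T
    G=np.column_stack([[-c,-sn,0],[-sn,c,0],[0,0,-1.]])
    print("shift cm",np.round(r.inv().apply(T-s["tool_pos"])*100,2),"rot deg",np.round((r.inv()*R.from_matrix(G)).as_rotvec(degrees=True),2),"tip",np.round(s["tool_pos"][2]-.1861,4),"F",s["ft_force"].round(2),"t",s["time"])
E
python3 -c "
from h import *
plan(.0225,.0475,.11)"
```

```text
shift cm [-55.59 -53.21  10.86] rot deg [  0.    0.  -34.9] tip 0.2187 F [ 0.29  0.33 -0.21] t 0.6
```

Emit:
step_arm(motion=[[[0,0,-8],[-55.6,-53.2,0],-1],[[0,0,-16],[-55.6,-53.2,0],-1],[[0,0,-24],[-55.6,-53.2,0],-1],[[0,0,-32],[-55.6,-53.2,0],-1],[[0,0,-34.9],[-55.6,-53.2,0],-1],[[0,0,-34.9],[-55.6,-53.2,0],-1],[[0,0,-34.9],[-55.6,-53.2,0],-1],[[0,0,-34.9],[-55.6,-53.2,0],-1],[[0,0,-34.9],[-55.6,-53.2,0],-1],[[0,0,-34.9],[-55.6,-53.2,0],-1],[[0,0,-34.9],[-55.6,-53.2,0],-1],[[0,0,-34.9],[-55.6,-53.2,0],-1],[[0,0,-34.9],[-55.6,-53.2,0],-1],[[0,0,-34.9],[-55.6,-53.2,0],-1],[[0,0,-34.9],[-55.6,-53.2,0],-1],[[0,0,-34.9],[-55.6,-53.2,0],-1],[[0,0,-34.9],[-55.6,-53.2,0],-1],[[0,0,-34.9],[-55.6,-53.2,0],-1],[[0,0,-34.9],[-55.6,-53.2,0],-1],[[0,0,-34.9],[-55.6,-53.2,0],-1]])

```text
time: 2.6
tool_pos: [0.5705, -0.0595, 0.4051]
tool_rot: [-0.126, 0.992, -0.0, 0.0]
ft_force: [0.0, -0.6, 0.8]
opening: 0.0005
```

```bash
python3 -c "
from h import *
plan(.0225,.0475,.058)
print(ctrl.get_state()['opening'])"
```

```text
shift cm [ 0.02 -0.12 16.1 ] rot deg [-0.01  0.03  0.09] tip 0.219 F [ 0.05 -0.65  0.85] t 2.6
0.0005239951176376494
```

Emit:
step_arm(motion=[[[0,0,0],[0,-0.1,5],-1],[[0,0,0],[0,-0.1,10],-1],[[0,0,0],[0,-0.1,14],-1],[[0,0,0],[0,-0.1,16],-1],[[0,0,0],[0,-0.1,16],-1],[[0,0,0],[0,-0.1,16],-1]])

```text
time: 3.2
tool_pos: [0.5713, -0.0612, 0.2459]
tool_rot: [-0.126, 0.992, -0.0, 0.0]
ft_force: [-0.0, 0.4, 1.6]
opening: 0.0002
```

Run:
```python
from h import *
plan(.0225,.0475,.048)
for c in("wrist","scene"):
    d=ctrl.get_image(c);i=d["image"][:,:,::-1]
    if c=="scene": i=cv2.resize(i[130:280,240:440],(800,600))
    cv2.imwrite(f"pics/{c}1.png",i)
```

```text
shift cm [0.05 0.05 1.18] rot deg [-0.02  0.04  0.05] tip 0.0598 F [-0.05  0.41  1.64] t 3.2
```

View pics/wrist1.png

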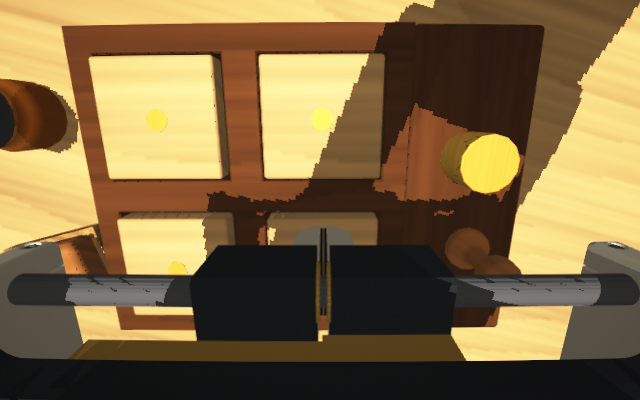

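View pics/scene1.png

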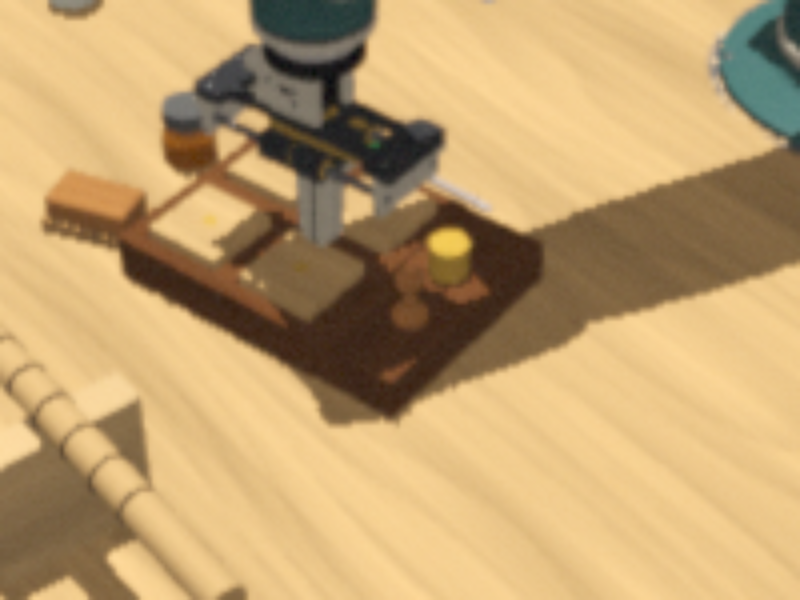

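The wrist view shows the shut fingers (323,230–310) over cover_3's inner edge. All covers, the weight (485,162) and the peg (465,250) are undisturbed. I'll descend to just above contact.

Emit:
step_arm(motion=[[[0,0,0],[0,0,0.5],-1],[[0,0,0],[0,0,0.8],-1],[[0,0,0],[0,0,0.9],-1],[[0,0,0],[0,0,0.9],-1],[[0,0,0],[0,0,0.9],-1]])

```text
time: 3.8
tool_pos: [0.5711, -0.0618, 0.2358]
tool_rot: [-0.125, 0.992, -0.0, 0.0]
ft_force: [0.4, -0.1, -0.1]
opening: 0.0002
```

Emit:
step_arm(motion=[[[0,0,0],[0,0,0.1],-1],[[0,0,0],[0,0,0.1],-1],[[0,0,0],[0,0,0.1],-1]])

```text
time: 4.1
tool_pos: [0.5711, -0.0617, 0.2348]
tool_rot: [-0.125, 0.992, -0.0, 0.0]
ft_force: [-0.7, -0.5, 0.8]
opening: 0.0005
```

Emit:
step_arm(motion=[[[0,0,0],[0,0,0.1],-1],[[0,0,0],[0,0,0.1],-1],[[0,0,0],[0,0,0.1],-1]])

```text
time: 4.4
tool_pos: [0.5712, -0.0618, 0.2344]
tool_rot: [-0.125, 0.992, -0.0, 0.0]
ft_force: [-2.7, 0.5, 6.9]
opening: 0.0001
```

Firm: about 7 N within 0.5 mm of contact. Next is cover_1, which is 4.5 cm along tool +x.

Emit:
step_arm(motion=[[[0,0,0],[0,0,-1],-1],[[0,0,0],[2.5,0,-1],-1],[[0,0,0],[4.5,0,-1],-1],[[0,0,0],[4.5,0,-1],-1],[[0,0,0],[4.5,0,-0.2],-1],[[0,0,0],[4.5,0,-0.2],-1],[[0,0,0],[4.5,0,-0.2],-1]])

```text
time: 5.1
tool_pos: [0.528, -0.0728, 0.2354]
tool_rot: [-0.125, 0.992, 0.0, -0.0]
ft_force: [0.6, -0.5, 0.7]
opening: 0.0003
```

Emit:
step_arm(motion=[[[0,0,0],[0,0,0.1],-1],[[0,0,0],[0,0,0.1],-1],[[0,0,0],[0,0,0.1],-1]])

```text
time: 5.4
tool_pos: [0.5277, -0.0729, 0.2347]
tool_rot: [-0.125, 0.992, 0.0, -0.0]
ft_force: [0.0, -0.9, 0.9]
opening: 0.0007
```

Emit:
step_arm(motion=[[[0,0,0],[0,0,0.1],-1],[[0,0,0],[0,0,0.1],-1],[[0,0,0],[0,0,0.1],-1]])

```text
time: 5.7
tool_pos: [0.5276, -0.0729, 0.2343]
tool_rot: [-0.125, 0.992, -0.0, 0.0]
ft_force: [-1.4, 0.2, 5.7]
opening: 0.0004
```

Also firm. Next is cover_2, 9.5 cm along tool −y.

Emit:
step_arm(motion=[[[0,0,0],[0,0,-1],-1],[[0,0,0],[0,-3,-1],-1],[[0,0,0],[0,-6.5,-1],-1],[[0,0,0],[0,-9.5,-1],-1],[[0,0,0],[0,-9.5,-1],-1],[[0,0,0],[0,-9.5,-0.2],-1],[[0,0,0],[0,-9.5,-0.2],-1],[[0,0,0],[0,-9.5,-0.2],-1]])

```text
time: 6.5
tool_pos: [0.551, -0.1641, 0.2355]
tool_rot: [-0.126, 0.992, 0.0, -0.0]
ft_force: [0.3, -0.1, -0.2]
opening: 0.0006
```

Emit:
step_arm(motion=[[[0,0,0],[0,0,0.1],-1],[[0,0,0],[0,0,0.1],-1],[[0,0,0],[0,0,0.1],-1]])

```text
time: 6.8
tool_pos: [0.5512, -0.1647, 0.2349]
tool_rot: [-0.126, 0.992, -0.0, 0.0]
ft_force: [-0.1, -0.6, 0.3]
opening: 0.0006
```

Emit:
step_arm(motion=[[[0,0,0],[0,0,0.1],-1],[[0,0,0],[0,0,0.1],-1],[[0,0,0],[0,0,0.1],-1]])

```text
time: 7.1
tool_pos: [0.5513, -0.1649, 0.2344]
tool_rot: [-0.125, 0.992, 0.0, 0.0]
ft_force: [-2.1, 1.6, 6.4]
opening: 0.0003
```

Firm. Next is cover_4, 4.5 cm along tool −x.

Emit:
step_arm(motion=[[[0,0,0],[0,0,-1],-1],[[0,0,0],[-2.5,0,-1],-1],[[0,0,0],[-4.5,0,-1],-1],[[0,0,0],[-4.5,0,-1],-1],[[0,0,0],[-4.5,0,-0.2],-1],[[0,0,0],[-4.5,0,-0.2],-1],[[0,0,0],[-4.5,0,-0.2],-1]])

```text
time: 7.8
tool_pos: [0.5942, -0.1539, 0.2355]
tool_rot: [-0.125, 0.992, 0.0, -0.0]
ft_force: [0.3, 0.6, 0.8]
opening: 0.0007
```

Emit:
step_arm(motion=[[[0,0,0],[0,0,0.1],-1],[[0,0,0],[0,0,0.1],-1],[[0,0,0],[0,0,0.1],-1]])

```text
time: 8.1
tool_pos: [0.5947, -0.1538, 0.2349]
tool_rot: [-0.125, 0.992, -0.0, 0.0]
ft_force: [0.2, -0.2, -0.3]
opening: 0.0003
```

Emit:
step_arm(motion=[[[0,0,0],[0,0,0.1],-1],[[0,0,0],[0,0,0.1],-1],[[0,0,0],[0,0,0.1],-1]])

```text
time: 8.4
tool_pos: [0.5948, -0.1538, 0.2338]
tool_rot: [-0.125, 0.992, -0.0, 0.0]
ft_force: [-1.0, 0.6, 2.0]
opening: 0.0004
```

Softer: 2 N at 0.2338, where the others showed about 6–7 N. I'll push 1 mm more to confirm the rocking.

Emit:
step_arm(motion=[[[0,0,0],[0,0,0.1],-1],[[0,0,0],[0,0,0.1],-1],[[0,0,0],[0,0,0.1],-1]])

```text
time: 8.7
tool_pos: [0.5947, -0.1538, 0.2328]
tool_rot: [-0.125, 0.992, -0.0, -0.0]
ft_force: [-3.0, -0.7, 3.1]
opening: 0.0007
```

```bash
python3 -c "
from h import *
plan(.0475,-.0475,.055)"
```

```text
shift cm [-2.49  0.11 -0.83] rot deg [-0.   -0.01  0.  ] tip 0.0467 F [-3.01 -0.67  3.07] t 8.7
```

cover_4 rocks: 3 N at about 1.5 mm down. Now I'll move to its middle and press it home.

Emit:
step_arm(motion=[[[0,0,0],[0,0,-0.8],-1],[[0,0,0],[0,0.1,-0.8],-1],[[0,0,0],[-2.5,0.1,-0.8],-1],[[0,0,0],[-2.5,0.1,-0.8],-1],[[0,0,0],[-2.5,0.1,-0.8],-1]])

```text
time: 9.2
tool_pos: [0.6188, -0.1464, 0.2405]
tool_rot: [-0.126, 0.992, 0.0, -0.0]
ft_force: [-0.4, -0.0, -0.9]
opening: 0.0003
```

Emit:
step_arm(motion=[[[0,0,0],[0,0,0.4],-1],[[0,0,0],[0,0,0.6],-1],[[0,0,0],[0,0,0.7],-1],[[0,0,0],[0,0,0.75],-1],[[0,0,0],[0,0,0.8],-1],[[0,0,0],[0,0,0.8],-1],[[0,0,0],[0,0,0.8],-1]])

```text
time: 9.9
tool_pos: [0.6184, -0.1467, 0.2336]
tool_rot: [-0.125, 0.992, -0.0, 0.0]
ft_force: [-4.6, 0.6, 9.3]
opening: 0.0001
```

Emit:
step_arm(motion=[[[0,0,0],[0,0,0.1],-1],[[0,0,0],[0,0,0.1],-1],[[0,0,0],[0,0,0.1],-1]])

```text
time: 10.2
tool_pos: [0.6184, -0.1467, 0.2326]
tool_rot: [-0.125, 0.992, -0.0, 0.0]
ft_force: [-3.8, 0.9, 9.5]
opening: 0.0003
```

It is sliding at about 10 N. Seated should be tool z ≈ 0.2301.

Emit:
step_arm(motion=[[[0,0,0],[0,0,0.1],-1],[[0,0,0],[0,0,0.2],-1],[[0,0,0],[0,0,0.2],-1],[[0,0,0],[0,0,0.2],-1]])

```text
time: 10.6
tool_pos: [0.6184, -0.1467, 0.2304]
tool_rot: [-0.125, 0.992, 0.0, -0.0]
ft_force: [-5.2, 1.3, 9.7]
opening: 0.0009
```

Emit:
step_arm(motion=[[[0,0,0],[0,0,0.1],-1],[[0,0,0],[0,0,0.1],-1],[[0,0,0],[0,0,0.1],-1]])

```text
time: 10.9
tool_pos: [0.6184, -0.1466, 0.2303]
tool_rot: [-0.125, 0.992, -0.0, 0.0]
ft_force: [-9.4, 3.3, 18.4]
opening: 0.0005
```

Emit:
step_arm(motion=[[[0,0,0],[0,0,0.05],-1],[[0,0,0],[0,0,0.05],-1],[[0,0,0],[0,0,0.05],-1]])

```text
time: 11.2
tool_pos: [0.6184, -0.1467, 0.2303]
tool_rot: [-0.125, 0.992, -0.0, 0.0]
ft_force: [-13.3, 3.4, 23.4]
opening: 0.0005
```

It stopped at 0.2303, 4.1 mm below the other tops, with 23 N taken firmly. I'll test the edge that rocked before, then return to the middle.

Emit:
step_arm(motion=[[[0,0,0],[0,0,-0.8],-1],[[0,0,0],[0,0,-0.8],-1],[[0,0,0],[2.5,0,-0.8],-1],[[0,0,0],[2.5,0,-0.8],-1],[[0,0,0],[2.5,0,-0.3],-1],[[0,0,0],[2.5,0,-0.2],-1],[[0,0,0],[2.5,0,-0.2],-1]])

```text
time: 11.9
tool_pos: [0.5949, -0.1528, 0.2304]
tool_rot: [-0.125, 0.992, -0.0, -0.0]
ft_force: [-5.4, -0.9, 8.3]
opening: 0.0005
```

Emit:
step_arm(motion=[[[0,0,0],[0,0,0.1],-1],[[0,0,0],[0,0,0.1],-1],[[0,0,0],[0,0,0.1],-1]])

```text
time: 12.2
tool_pos: [0.5949, -0.1528, 0.2303]
tool_rot: [-0.125, 0.992, -0.0, -0.0]
ft_force: [-10.6, 0.7, 17.8]
opening: 0.0006
```

Firm at that edge too (18 N, no give). I'll return to the middle and take a moderate hold.

Emit:
step_arm(motion=[[[0,0,0],[0,0,-0.8],-1],[[0,0,0],[0,0,-0.8],-1],[[0,0,0],[-2.5,0,-0.8],-1],[[0,0,0],[-2.5,0,-0.8],-1],[[0,0,0],[-2.5,0,-0.3],-1],[[0,0,0],[-2.5,0,-0.1],-1],[[0,0,0],[-2.5,0,0],-1],[[0,0,0],[-2.5,0,0],-1],[[0,0,0],[-2.5,0,0],-1],[[0,0,0],[-2.5,0,0],-1],[[0,0,0],[-2.5,0,0],-1]])

```text
time: 13.3
tool_pos: [0.6184, -0.1465, 0.2303]
tool_rot: [-0.125, 0.992, 0.0, 0.001]
ft_force: [-5.1, 4.3, 13.8]
opening: 0.0005
```

Run:
```python
from h import *
plan(.0475,-.0475,.044)
for c in("wrist","scene"):
    d=ctrl.get_image(c);i=d["image"][:,:,::-1]
    if c=="scene": i=cv2.resize(i[130:280,240:440],(800,600))
    cv2.imwrite(f"pics/{c}2.png",i)
plan(.0475,-.0475,.044)
```

```text
shift cm [-0.01 -0.01  0.02] rot deg [-0.    0.06 -0.  ] tip 0.0442 F [-5.08  4.29 13.81] t 13.3
shift cm [-0.01 -0.01  0.02] rot deg [ 0.    0.06 -0.  ] tip 0.0442 F [-3.13  4.98 13.96] t 13.4
```

View pics/wrist2.png

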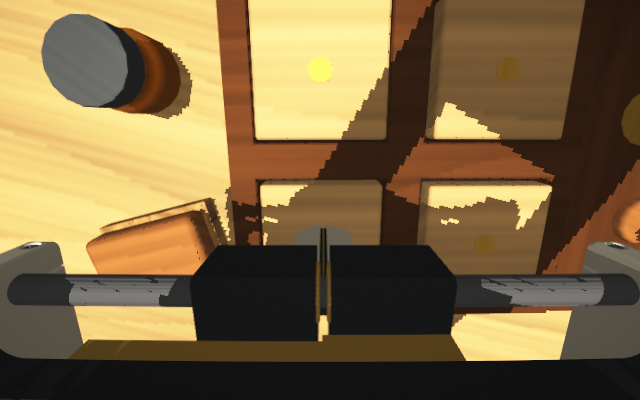

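View pics/scene2.png

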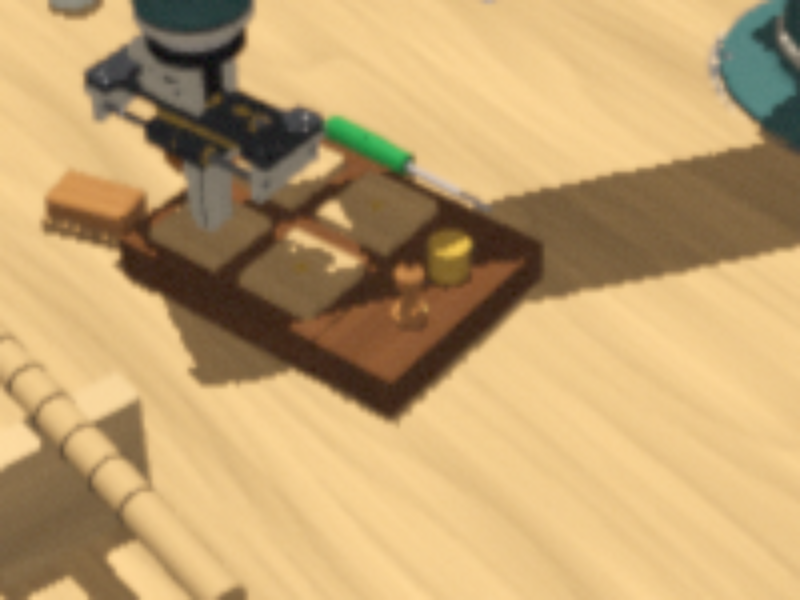

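The fingertips rest at the middle of cover_4 (scene crop about (210,222)) with 14 N. The other covers, peg, weight, sander, jar and screwdriver are where they were, so I'm handing in.

```bash
python3 -c "
from station import ctrl
s=ctrl.get_state();print(s['time'],s['ft_force'],s['tool_pos']);print(ctrl.finish_job())"
```

```text
13.4 [-3.12711165  4.97823941 13.96304855] [ 0.61843791 -0.14653708  0.2303155 ]
the job is handed in; nothing more can be done
None
```

cover_4 was the loose one. I pushed it home, and the job was handed in at 13.4 s with the fingertips still resting on its middle at about 14 N.

- **Finding it:** I pressed covers 3, 1, 2 and 4 lightly, 25 mm off the middle. The first three were firm, taking about 6–7 N with less than 0.5 mm of give. cover_4 gave about 1.5 mm at 3 N.
- **Seating it:** pressed at its middle, it slid down at about 10 N and stopped about 4 mm below the other covers' tops. The fingertips read 44.2 mm above the bench, against the stated 44 mm. It then took 23 N without moving.
- **Last checks:** the edge that had rocked took 18 N with no give; I tested only that one edge after seating. In the last pictures the other things I could see were unmoved; the mug and glue were out of those views, and the arm stayed clear of them.
- **Sideways force:** the pushes also showed a few newtons sideways (up to about 13 N at the 23 N push, about 6 N in the final hold), but the cover and fingertips did not shift.

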